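# Present the bearing ball to the inspection camera

### The job

Grip the blue bearing tray by its orange grip and slide it straight out from under its clear dust hood, then carry it so that the loose steel ball never leaves its pocket, and hold it level in front of the inspection camera: the pocket right above the white target disc on the camera's foot, the ball at the height of the lens. Finish while still holding the tray there, at rest and in the air; do not touch the camera and leave the phone and the tape roll where they are.

Things in the scene. Friction and masses are not known exactly. Their poses are not given: they have to be found in the camera images.
- tray: Loose blue tray, 140 x 70 x 9 mm, 0.25 kg, on the desk. Origin: centre of its underside; x along its length to the ball pocket (front), z up. Behind the pocket lies a steel plate (top 14 mm above the underside) with an upright orange grip: 40 mm long (x), 10 mm thick (y), up to 62 mm high. With the ball the centre of mass is 10 to 15 mm in front of the grip's centre: grip firmly, about 30 N.
- tray_grip (a point): Point on the tray's orange grip to hold it by: middle of the grip, 28 mm behind the tray's origin, 45 mm above its underside. The fingers close along the tray's y.
- tray_pocket (a point): Centre of the round pocket in the tray's front end (43 mm wide, 4 mm deep, floor 5 mm above the underside), 35 mm in front of the tray's origin, 15 mm above its underside: the height of the centre of a ball lying in it. Axes as the tray's.
- ball_center (a point): Centre of the polished steel ball, 20 mm in diameter, 33 g. It lies loose in the pocket, rolls up to about 14 mm from the pocket's centre, and climbs out if the tray is tipped by some 50 degrees or jerked hard.
- dock: Dock of the tray, fixed, yaw varies: two grey guide walls, 74 mm apart inside, a back stop, a clear roof (underside 34, top 37 mm high), no floor. Origin on the desk, at the tray's origin when home (within 4 mm); x points to the back stop. The roof covers x = 8 to 78 mm, the pocket's end of the tray; the grip stands outside. The tray leaves along the dock's -x and is clear after 62 mm.
- camera: Inspection camera, fixed to the desk, yaw varies: dark foot 140 x 76 x 8 mm (x = -30 to +110 mm), a post, a grey head up to 150 mm high with a black ring light and lens 54 mm across, face at x = 62 mm, centre 120 mm above the desk. Origin on the desk under the centre of the white target disc (32 mm across); the lens lies along +x from there and looks along -x; z up.
- cam_focus (a point): Focus point of the camera: on the lens axis, 62 mm in front of the lens, straight above the centre of the white target disc, 120 mm above the desk. Axes as the camera's.
- phone: Phone lying on the desk near its front edge, right of the middle, 72 x 150 x 8 mm, loose bystander. Origin: centre of its underside.
- tape_roll: Roll of beige tape lying on the desk at the right, 100 mm across, 25 mm high, loose bystander. Origin: centre of its underside.
Things that resemble listed ones, but are neither listed nor needed, are in the scene too. Of the things shaped like the dock, the grey one is meant.

How it is judged:
On the way:
1. the tray is drawn out from under the hood, clear of the guide walls (x of tray_pocket in the frame of dock below -0.02 m), for 0.1 s.
At the end, for the whole second after the job is handed in: The gripper holds the tray in the air, at rest and level within 0.1 rad, the pocket's centre within 15 mm sideways of the camera's focus point and within 15 mm of its height (120 mm), the ball still in the pocket, nothing but the fingers carrying the tray (horizontal distance between tray_pocket and cam_focus below 0.015 m and height (world z) of tray_pocket between 0.105 and 0.135 m and angle between tray's own z axis and vertical below 0.1 rad and distance between ball_center and tray_pocket below 0.02 m and contact force between the fingers and tray above 2 N and contact force between tray and camera below 0.1 N and linear speed of tray below 0.02 m/s and angular speed of tray below 0.2 rad/s); the arm keeps its last pose, push and grip.
It fails at once if the ball leaves its pocket (distance between ball_center and tray_pocket above 0.022 m).
It fails at once if the camera is touched (contact force between camera and anything else above 1 N).
It fails at once if the phone or the tape roll is moved by more than 20 mm (distance of any of phone, tape_roll from where it was at the start of the episode above 0.02 m).
It also fails if it takes over 48 s, if anything falls off the work surface, if the arm or the gripper's body presses on something with over 40 N, if the wrist force passes 120 N, or if a joint passes its speed limit or range.

### The arm

A 7-joint arm with a two-finger parallel gripper is mounted at the origin on a cart in front of the work surface, level with it; the furniture and walls round the work are solid. World frame = base frame: x ahead of the robot, y to its left, z up, the work surface at z = 0. Lengths are in m, angles in rad, forces in N, time in s.
With the tool pointing down it reaches from about 0.35 to 0.775 m from the base axis. Payload 3.1 kg.
Tool frame: the origin (TCP) lies midway between the tips of the shut fingers; the grasp point (between the pads) lies 19 mm behind it; z points along the fingers, y is the line along which they close (so a half turn about z gives the same grasp; the last joint's range is limited). The gripper opens to 85 mm and grips with 20 to 120 N. Pads are 22 mm wide; open, the fingers measure 114 mm over their backs; the gripper's body (76 mm by 85 mm) begins 54 mm behind the grasp point. The pads swing forward as they close: fully open they stand 13 mm farther back than shut.
Start: joints at [1.284, 0.311, 0.014, 1.512, -0.004, 1.319, -0.027], TCP at [0.133, -0.534, 0.231] pointing down, gripper open.
Joint ranges: [-2.7, 2.7], [-0.3, 1.91], [-1.27, 1.3], [0.12, 2.57], [-1.44, 4.58], [0.2, 2.03], [-3.05, 3.05]. Speed limits (rad/s): [2.79, 2.79, 3.14, 3.14, 3.14, 3.14, 3.14].

### API

Orientations are given as a 3x3 rotation matrix whose columns are the frame's x, y, z axes.
In Python, from station import manip gives the robot as it stands.
- The arm moves only by the tool step_arm, never from a script. Its argument "plan" is a list of rows, each a list of 3 entries, a list of its own where there are three numbers: the opening, from -1 (shut) to 1 (fully open), then the shift along the tool's x, y, z in mm, then the turn, a rotation vector about the tool's x, y, z in rad. In form: [[fingers, [tx, ty, tz], [rx, ry, rz]], ...]. A call has 1 to 20 rows; each row shifts and turns the commanded pose from where the row before left it, along the tool's axes as they then stand; what a row does not reach is not made up. A row lasts 1/8 s, in which the tool goes at most 62.5 mm and 10.7 degrees, less where a joint would pass 70% of its speed; a pose out of reach is approached as far as the arm can. A call with a gripper value outside its range is refused whole. The fingers move at their own pace and stop on an object; "grip_force" is the grip in N (left out, the last holds). Time passes only in rows, so rows that do not move let the fingers close. It gives the time, the measured TCP pose, the force, the opening and the grip force at its end, in the units of the state.
- manip.state(): the state, without advancing time (a new reading comes with each control period).
- manip.capture(name): name is "side" or "top"; returns a dict with "frame" (384x512x3 uint8, blue, green, red), "fx", "fy", "cx", "cy" (pixels), "position" and "orientation" of the camera in the world. Camera axes: x right, y up, looking along -z (the intrinsics and any distortion apply to the point x, -y, -z); pixel columns grow to the right and rows downward; lengths in m; the calibration is good to about 2 mm. A picture is of the moment at which its call begins. There is no depth.
- manip.sign_off(): hands the job in; it is judged then, once.
The state is a dict: "time_s": time; "joints": joint angles; "joint_vel": joint speeds; "effort": joint torques, N m; "ee_pos": TCP position; "ee_rot": TCP orientation; "ft_force": force on the tool from outside, world axes, zero at the start; "wrist_torque": the same for the moment, N m; "gripper_width": finger opening in m; "grip_force": force on a finger pad.
Only numpy, scipy, OpenCV 4.12 (cv2) and the standard library are available. Lean on these libraries where they do the work, as an engineer would, in place of code of your own. Each camera call takes 0.05 s, during which the arm holds its last target. There are 200 camera calls.

## Working session

There is one attempt and no reset: what is moved stays moved. The work goes in short steps, Python scripts to look and compute and a tool call to move; the robot and the scene stay as the last step left them, time stands still between calls to the robot, and variables do not carry over. Pictures are saved under pics/ and viewed, at most 10 in all, crops included, and the job is handed in when it is done.

Besides the shell and the picture viewer there is one more tool, called after "Request:" as name(argument=value, ...), one argument or row to a line, values as JSON. step_arm: Moves the arm, as the interface text tells. Its arguments: {"type":"object","properties":{"plan":{"type":"array","items":{"type":"array"}},"grip_force":{"type":"number"}},"required":["plan"]}

```bash
mkdir -p pics
python3 - <<'E'
from station import manip
import cv2
for n in("side","top"):
    c=manip.capture(n); cv2.imwrite(f"pics/{n}0.png",c["frame"])
    print(n,{k:v for k,v in c.items() if k!="frame"})
s=manip.state(); print(s["time_s"],s["ee_pos"],s["ee_rot"],s["gripper_width"])
E
```

```text
side {'fx': 432.7574805308167, 'fy': 432.7574805308167, 'cx': 254.94307959240018, 'cy': 195.01693967618573, 'position': array([0.0839516 , 0.98426726, 0.60915709]), 'orientation': array([[-0.92420198,  0.15656925, -0.34833427],
       [-0.38185195, -0.3939069 ,  0.83607801],
       [-0.00630717,  0.90571708,  0.42383581]])}
top {'fx': 418.32734152219484, 'fy': 418.32734152219484, 'cx': 258.20939732290424, 'cy': 185.68075723350904, 'position': array([ 0.35635854, -0.03219434,  1.17249953]), 'orientation': array([[-0.02310405,  0.9917647 , -0.12597219],
       [-0.99953941, -0.0253955 , -0.01661438],
       [-0.01967668,  0.12553031,  0.99189464]])}
0.1 [ 0.1331294  -0.53296456  0.23032463] [[ 9.70178546e-01  2.42390607e-01 -6.18654994e-04]
 [ 2.42391373e-01 -9.70176397e-01  2.04474333e-03]
 [-1.04577898e-04 -2.13372274e-03 -9.99997718e-01]] 0.08533863922236742
```

View pics/top0.png

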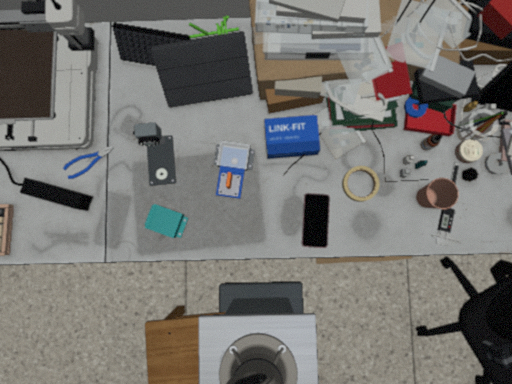

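View pics/side0.png

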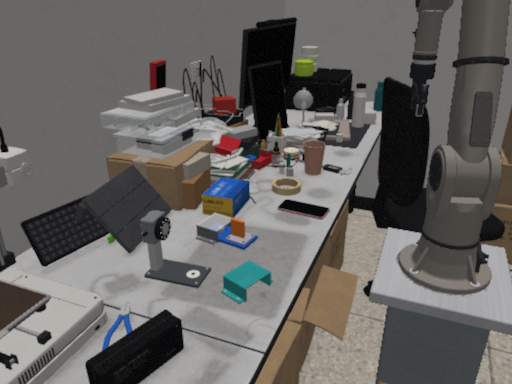

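The top view shows the grey dock at (233,155), the tray with its orange grip at (229,182), the camera's disc at (161,174) and its head at (148,130). A teal look-alike dock is at (166,222), the phone at (316,220) and the tape at (361,183). I'll enlarge the crops for precise pixels.

Run:
```python
import cv2
import numpy as np
t=cv2.imread("pics/top0.png");s=cv2.imread("pics/side0.png")
a=cv2.resize(t[115:205,125:265],None,fx=5.7,fy=5.7,interpolation=cv2.INTER_CUBIC)
b=cv2.resize(s[200:290,140:270],None,fx=6,fy=6,interpolation=cv2.INTER_CUBIC)
cv2.imwrite("pics/tc.png",a);cv2.imwrite("pics/sc.png",b)
```

```text
(no output)
```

View pics/tc.png

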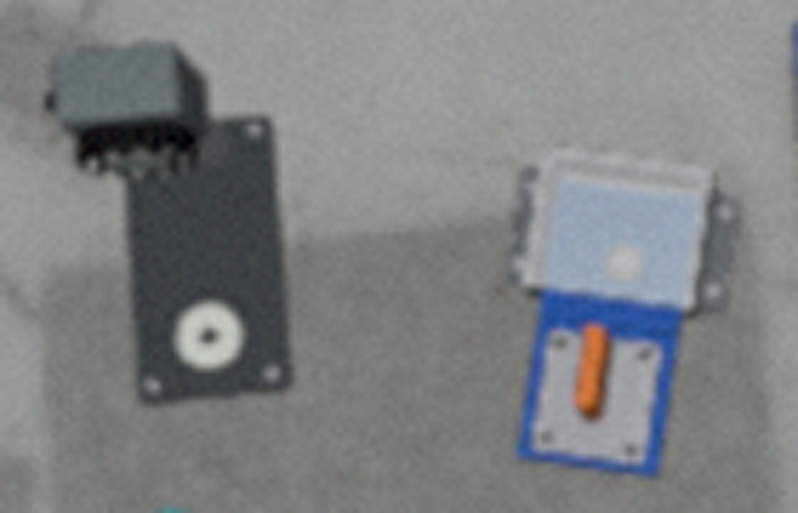

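View pics/sc.png

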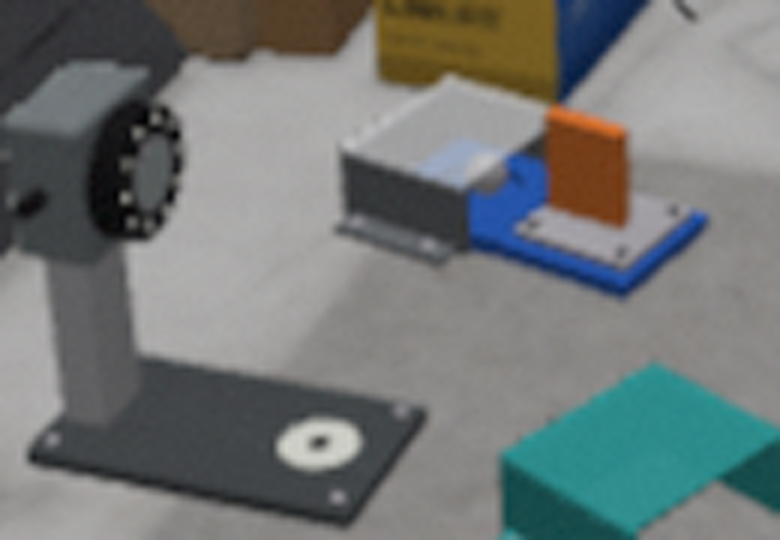

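The crops are clear. In the top crop the tray's rear corners are at (520,458) and (658,475), the grip top runs (596,322)-(590,418), and the disc is at (209,335). In the side crop the disc is at (320,443), the tray corners at (708,215) and (627,287), and the grip top at (548,107)-(627,128). I'll fit planar poses to both views.

```bash
cat > h.py <<'E'
import numpy as np
from scipy.optimize import least_squares
from station import manip
def cams(): return {n:manip.capture(n) for n in("top","side")}
def proj(c,P):
    q=(np.atleast_2d(P)-c["position"])@c["orientation"]
    return np.c_[c["cx"]+c["fx"]*q[:,0]/-q[:,2], c["cy"]+c["fy"]*-q[:,1]/-q[:,2]]
def un(n,p):
    p=np.atleast_2d(p)
    return (p+.5)/5.7-.5+[125,115] if n=="top" else (p+.5)/6-.5+[140,200]
def fit(C,obs,x0,raw=False):
    def W(v,L):
        c,s=np.cos(v[2]),np.sin(v[2]); L=np.array(L,float)
        return np.c_[v[0]+c*L[:,0]-s*L[:,1], v[1]+s*L[:,0]+c*L[:,1], L[:,2]+(v[3] if len(v)>3 else 0)]
    f=lambda v:np.concatenate([(proj(C[n],W(v,[o[1] for o in obs if o[0]==n]))-np.vstack([(o[2] if raw else un(n,o[2])) for o in obs if o[0]==n])).ravel() for n in sorted({o[0] for o in obs})])
    return (r:=least_squares(f,x0,x_scale=.1)).x, np.round(r.fun,1)
E
python3 - <<'E'
from h import *
C=cams()
tray=[("top",(-.07,.035,.009),(520,458)),("top",(-.07,-.035,.009),(658,473)),
("top",(-.008,0,.062),(597,324)),("top",(-.048,0,.062),(591,416)),
("side",(-.07,-.035,.009),(708,215)),("side",(-.07,.035,.009),(626,284)),
("side",(-.008,.005,.062),(549,111)),("side",(-.048,.005,.062),(627,135))]
cam=[("top",(0,0,.008),(209,335)),("top",(-.03,.038,.008),(140,402)),("top",(-.03,-.038,.008),(291,388)),("top",(.11,-.038,.008),(270,117)),
("side",(0,0,.008),(320,443)),("side",(-.03,-.038,.008),(427,411)),("side",(-.03,.038,.008),(347,518)),("side",(.11,.038,.008),(30,455))]
dock=[("top",(.008,.04,.037),(523,290)),("top",(.008,-.04,.037),(692,310)),("top",(.078,.04,.037),(541,150)),("top",(.078,-.04,.037),(715,170)),
("side",(.008,.04,.037),(468,185)),("side",(.078,.04,.037),(343,148))]
for n,o in(("tray",tray),("cam",cam),("dock",dock)):
    v,r=fit(C,o,[.5,0,0]); print(n,v,"\n",r)
    for k in("top","side"):
        oo=[x for x in o if x[0]==k]
        if len(oo)>2: print(k,fit(C,oo,[.5,0,0])[0])
E
```

```text
tray [ 0.54444597  0.06066661 -0.15771652] 
 [ 0.6 -0.1  0.4  0.2 -0.5  0.6 -1.   0.3  0.2  0.1  0.7  0.7  0.5  0.5
 -0.6 -1. ]
top [ 0.54478216  0.06178714 -0.14452935]
side [ 0.5444072   0.058239   -0.17959231]
cam [0.54550527 0.25995135 0.07392935] 
 [ 0.1  0.8  0.4 -0.5  0.3  0.1 -1.  -0.5  0.3  0.3 -0.2  0.3  0.   0.1
  0.2 -0.6]
top [0.54569383 0.26016173 0.07450211]
side [0.54541985 0.2597624  0.0721491 ]
dock [ 0.54599701  0.06120549 -0.15385701] 
 [ 0.2  0.5  0.2  0.1  0.5 -0.1 -0.4  0.   1.  -0.2 -1.  -0.2]
top [ 0.54564458  0.06112171 -0.1504163 ]
```

Request:
step_arm(
  plan=[
    [1,[0,0,10],[0,0,0.1]],
    [1,[0,0,10],[0,0,0.1]],
    [1,[0,0,0],[0,0,0.1]],
    [1,[0,0,0],[0,0,0.1]],
    [1,[20.5,-46.5,0],[0,0,0]],
    [1,[20.5,-46.5,0],[0,0,0]],
    [1,[20.5,-46.5,0],[0,0,0]],
    [1,[20.5,-46.5,0],[0,0,0]],
    [1,[20.5,-46.5,0],[0,0,0]],
    [1,[20.5,-46.5,0],[0,0,0]],
    [1,[20.5,-46.5,0],[0,0,0]],
    [1,[20.5,-46.5,0],[0,0,0]],
    [1,[20.5,-46.5,0],[0,0,0]],
    [1,[20.5,-46.5,0],[0,0,0]],
    [1,[20.5,-46.5,0],[0,0,0]],
    [1,[20.5,-46.5,0],[0,0,0]],
    [1,[20.5,-46.5,0],[0,0,0]],
    [1,[20.5,-46.5,0],[0,0,0]],
  ],
  grip_force=30,
)

```text
time_s: 2.45
ee_pos: [0.5182, 0.0663, 0.2111]
ee_rot: [[0.988, -0.155, -0.0], [-0.155, -0.988, -0.0], [0.0, 0.0, -1.0]]
ft_force: [0.5, 0.2, 0.1]
gripper_width: 0.0851
grip_force: 0.0
```

Request:
step_arm(
  plan=[
    [1,[-1.2,1.5,40],[0,0,0]],
    [1,[0,0,40],[0,0,0]],
    [1,[0,0,25],[0,0,0]],
    [1,[0,0,0],[0,0,0]],
  ],
)

```text
time_s: 2.95
ee_pos: [0.5139, 0.0634, 0.1041]
ee_rot: [[0.988, -0.154, -0.006], [-0.154, -0.988, -0.001], [-0.006, 0.001, -1.0]]
ft_force: [-0.0, -0.3, 0.7]
gripper_width: 0.0856
grip_force: 0.0
```

Run:
```python
from h import *
import cv2
C=cams()
a=cv2.resize(C["top"]["frame"][130:210,195:265],None,fx=5.7,fy=5.7,interpolation=cv2.INTER_CUBIC)
b=cv2.resize(C["side"]["frame"][170:260,190:270],None,fx=5,fy=5,interpolation=cv2.INTER_CUBIC)
h=max(a.shape[0],b.shape[0]); p=lambda m:cv2.copyMakeBorder(m,0,h-m.shape[0],0,0,0)
cv2.imwrite("pics/g1.png",np.hstack([p(a),p(b)]))
print(manip.state()["ee_pos"])
```

```text
[0.51659065 0.06404661 0.10695258]
```

View pics/g1.png

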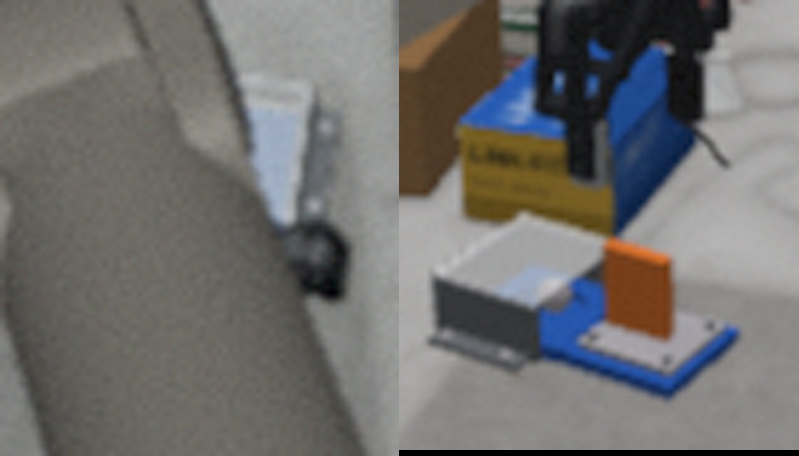

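The arm hides the grip in the top view. In the side view the left fingertip at (590,180) hangs above and to the left of the grip at (640,290), both fingers straddling it as expected. I'll descend and close.

Request:
step_arm(
  plan=[
    [1,[0,-0.8,25],[0,0,0]],
    [1,[0,0,25],[0,0,0]],
    [1,[0,0,17],[0,0,0]],
    [1,[0,0,11.5],[0,0,0]],
    [1,[0,0,0],[0,0,0]],
    [1,[0,0,0],[0,0,0]],
  ],
)

```text
time_s: 3.8
ee_pos: [0.517, 0.0649, 0.0286]
ee_rot: [[0.988, -0.155, 0.002], [-0.155, -0.988, 0.0], [0.002, -0.001, -1.0]]
ft_force: [-0.9, -0.2, 0.5]
gripper_width: 0.0853
grip_force: 0.0
```

Request:
step_arm(
  plan=[
    [0.5,[0,0,0],[0,0,0]],
    [0.1,[0,0,0],[0,0,0]],
    [-0.3,[0,0,0],[0,0,0]],
    [-0.5,[0,0,0],[0,0,0]],
    [-0.65,[0,0,0],[0,0,0]],
    [-0.75,[0,0,0],[0,0,0]],
    [-1,[0,0,0],[0,0,0]],
    [-1,[0,0,0],[0,0,0]],
    [-1,[0,0,0],[0,0,0]],
    [-1,[0,0,0],[0,0,0]],
  ],
  grip_force=32,
)

```text
time_s: 5.05
ee_pos: [0.5164, 0.0652, 0.028]
ee_rot: [[0.988, -0.154, 0.001], [-0.154, -0.988, 0.001], [0.0, -0.001, -1.0]]
ft_force: [0.3, 3.2, 1.6]
gripper_width: 0.0098
grip_force: 33.9
```

Run:
```python
from h import *
import cv2
C=cams()
b=cv2.resize(C["side"]["frame"][200:260,190:270],None,fx=6,fy=6,interpolation=cv2.INTER_CUBIC)
cv2.imwrite("pics/g2.png",b)
s=manip.state();print(s["ee_pos"],s["ft_force"],s["wrist_torque"],s["gripper_width"])
```

```text
[0.51638068 0.06512796 0.02796474] [-0.88607802  3.949996    1.48338324] [ 0.64159998 -0.0533646   0.01810582] 0.009716528894336905
```

View pics/g2.png

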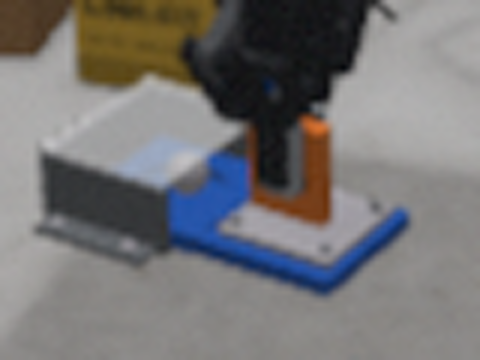

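Grip is good: 34 N at a width of 9.8 mm, with the pad on the front half of the orange grip. I'll ease the slight side load, lift 2 mm and draw the tray out.

Request:
step_arm(
  plan=[
    [-1,[0,-0.8,0],[0,0,0]],
    [-1,[0,0,-1],[0,0,0]],
    [-1,[0,0,-1],[0,0,0]],
    [-1,[-2,0,0],[0,0,0]],
    [-1,[-4,0,0],[0,0,0]],
    [-1,[-6,0,0],[0,0,0]],
    [-1,[-8,0,0],[0,0,0]],
    [-1,[-10,0,0],[0,0,0]],
    [-1,[-10,0,0],[0,0,0]],
    [-1,[-10,0,0],[0,0,0]],
    [-1,[-10,0,0],[0,0,0]],
    [-1,[-10,0,0],[0,0,0]],
    [-1,[-10,0,0],[0,0,0]],
    [-1,[-8,0,0],[0,0,0]],
    [-1,[-6,0,0],[0,0,0]],
    [-1,[-4,0,0],[0,0,0]],
    [-1,[-2,0,0],[0,0,0]],
    [-1,[0,0,0],[0,0,0]],
    [-1,[0,0,0],[0,0,0]],
  ],
)

```text
time_s: 7.52
ee_pos: [0.4178, 0.081, 0.0298]
ee_rot: [[0.988, -0.155, 0.0], [-0.155, -0.988, 0.0], [0.0, -0.0, -1.0]]
ft_force: [0.6, 0.3, -4.0]
gripper_width: 0.0095
grip_force: 33.2
```

Run:
```python
from h import *
import cv2
C=cams()
b=cv2.resize(C["side"]["frame"][195:265,190:290],None,fx=7,fy=7,interpolation=cv2.INTER_CUBIC)
cv2.imwrite("pics/g3.png",b)
s=manip.state();print(s["ee_pos"],s["ee_rot"],s["ft_force"],s["wrist_torque"],s["gripper_width"])
```

```text
[0.41773837 0.08094418 0.02981589] [[ 9.87968887e-01 -1.54652604e-01  2.23901988e-04]
 [-1.54652618e-01 -9.87968909e-01  4.88452382e-05]
 [ 2.13654160e-04 -8.28846043e-05 -9.99999974e-01]] [-0.0694337   0.07202634 -2.75324113] [ 0.02741585  0.05046032 -0.02014504] 0.009442111494839641
```

View pics/g3.png

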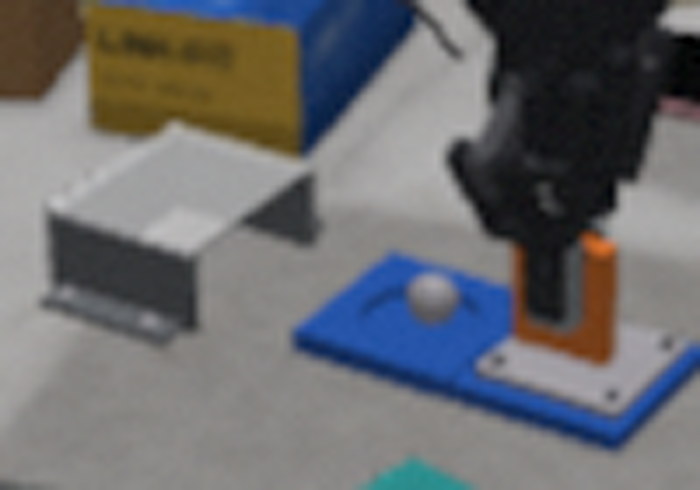

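The tray is out and in the air, with the ball in its pocket at (432,298) in the crop. Tray top corners are at (297,337), (395,255) and (617,440). From these I measure the tray relative to the tool.

Run:
```python
from h import *
C=cams()
u=lambda p:(np.array(p)+.5)/7-.5+[190,195]
z=.011
o=[("side",(.07,.035,z),u((297,335))),("side",(.07,-.035,z),u((396,255))),("side",(-.07,.035,z),u((617,437))),
("side",(-.008,-.005,.064),u((530,222))),("side",(-.048,.005,.064),u((612,250)))]
o=o[:3]+o[4:]
v,r=fit(C,o,[.45,.08,-.15],raw=True);print(v,r)
v4,r=fit(C,o,[.45,.08,-.15,0],raw=True);print(v4,r)
s=manip.state();t=s["ee_pos"]
R=lambda a:np.array([[np.cos(a),-np.sin(a)],[np.sin(a),np.cos(a)]])
print("tcp in tray",R(v[2]).T@(t[:2]-v[:2]), "tray yaw - tool", v[2]-np.arctan2(s["ee_rot"][1,0],s["ee_rot"][0,0]))
ta=np.arctan2(s["ee_rot"][1,0],s["ee_rot"][0,0])
for off in (-.028,-.024):
    goal=np.array([.5455,.26])+R(.074)@[off-.035,0]; print(off,goal,"delta tool:",(np.r_[goal-t[:2],0]@s["ee_rot"])*1e3)
```

```text
[ 0.44580835  0.07442907 -0.15592523] [-0.2 -0.5 -0.1 -0.4  0.6 -0.  -0.3  0.8]
[ 0.4472946   0.07078755 -0.15369983 -0.00238399] [-0.1 -0.4 -0.1 -0.3  0.6 -0.1 -0.4  0.8]
tcp in tray [-0.02886108  0.00203374] tray yaw - tool -0.0006178748221355168
-0.028 [0.48267242 0.25534225] delta tool: [ 3.72958521e+01 -1.82386414e+02  6.44672112e-03]
-0.024 [0.48666147 0.25563798] delta tool: [ 4.11911484e+01 -1.83295626e+02  6.55608465e-03]
```

Request:
step_arm(
  plan=[
    [-1,[0,0,-2],[0,0,0]],
    [-1,[0,0,-5],[0,0,0]],
    [-1,[0,0,-8],[0,0,-0.019]],
    [-1,[0,0,-10],[0,0,-0.03]],
    [-1,[0,0,-11],[0,0,-0.03]],
    [-1,[0,0,-11],[0,0,-0.03]],
    [-1,[0,0,-11],[0,0,-0.03]],
    [-1,[0,0,-11],[0,0,-0.03]],
    [-1,[0,0,-11],[0,0,-0.03]],
    [-1,[0,0,-10],[0,0,-0.02]],
    [-1,[0,0,-7],[0,0,-0.01]],
    [-1,[0,0,-4],[0,0,0]],
    [-1,[0,0,-2],[0,0,0]],
    [-1,[0,0,0],[0,0,0]],
    [-1,[0,0,0],[0,0,0]],
  ],
)

```text
time_s: 9.6
ee_pos: [0.4172, 0.0809, 0.1325]
ee_rot: [[0.997, 0.074, -0.001], [0.074, -0.997, -0.0], [-0.001, -0.0, -1.0]]
ft_force: [0.1, -1.0, -3.3]
gripper_width: 0.0095
grip_force: 33.2
```

Request:
step_arm(
  plan=[
    [-1,[0,-2,0],[0,0,0]],
    [-1,[0,-5,0],[0,0,0]],
    [-1,[0,-8,0],[0,0,0]],
    [-1,[0,-11,0],[0,0,0]],
    [-1,[0,-13,0],[0,0,0]],
    [-1,[0,-14,0],[0,0,0]],
    [-1,[0,-14,0],[0,0,0]],
    [-1,[0,-14,0],[0,0,0]],
    [-1,[0,-14,0],[0,0,0]],
    [-1,[0,-14,0],[0,0,0]],
    [-1,[0,-14,0],[0,0,0]],
    [-1,[0,-13,0],[0,0,0]],
    [-1,[0,-12,0],[0,0,0]],
    [-1,[0,-9,0],[0,0,0]],
    [-1,[0,-6,0],[0,0,0]],
    [-1,[0,-4,0],[0,0,0]],
    [-1,[0,-2,0],[0,0,0]],
    [-1,[0,0,0],[0,0,0]],
    [-1,[0,0,0],[0,0,0]],
  ],
)

```text
time_s: 11.98
ee_pos: [0.4051, 0.2491, 0.1327]
ee_rot: [[0.997, 0.073, -0.0], [0.073, -0.997, -0.0], [-0.0, 0.0, -1.0]]
ft_force: [0.8, -0.4, -3.0]
gripper_width: 0.0092
grip_force: 33.1
```

Request:
step_arm(
  plan=[
    [-1,[2,0,0],[0,0,0]],
    [-1,[4,0,0],[0,0,0]],
    [-1,[6,0,0],[0,0,0]],
    [-1,[8,0,0],[0,0,0]],
    [-1,[9,0,0],[0,0,0]],
    [-1,[9,0,0],[0,0,0]],
    [-1,[8,0,0],[0,0,0]],
    [-1,[7,0,0],[0,0,0]],
    [-1,[5,0,0],[0,0,0]],
    [-1,[3,0,0],[0,0,0]],
    [-1,[2,0,0],[0,0,0]],
    [-1,[0,0,0],[0,0,0]],
    [-1,[0,0,0],[0,0,0]],
  ],
)

```text
time_s: 13.6
ee_pos: [0.4676, 0.2542, 0.1328]
ee_rot: [[0.997, 0.074, -0.0], [0.074, -0.997, -0.0], [-0.0, 0.0, -1.0]]
ft_force: [0.5, -0.6, -3.0]
gripper_width: 0.0098
grip_force: 33.1
```

Run:
```python
from h import *
import cv2
C=cams()
b=cv2.resize(C["side"]["frame"][190:300,130:260],None,fx=5.4,fy=5.4,interpolation=cv2.INTER_CUBIC)
cv2.imwrite("pics/g4.png",b)
s=manip.state();print(s["time_s"],s["ee_pos"],s["ee_rot"],s["ft_force"],s["gripper_width"])
```

```text
13.7 [0.46767053 0.25416764 0.1328111 ] [[ 9.97258022e-01  7.40029381e-02 -5.70944082e-05]
 [ 7.40029312e-02 -9.97258017e-01 -1.15080433e-04]
 [-6.54541465e-05  1.10539732e-04 -9.99999992e-01]] [ 1.0726461   0.07601831 -3.1752004 ] 0.0093812004449341
```

View pics/g4.png

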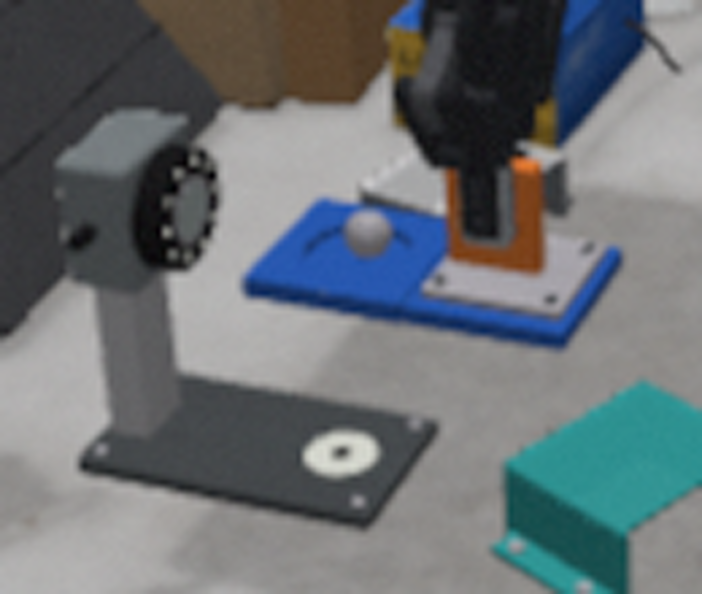

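The tray is in front of the camera with the ball in its pocket at (368,233); its top corners are at (248,280), (320,202), (563,333) and (620,252). A check fit before the last advance.

Run:
```python
from h import *
C=cams()
u=lambda p:(np.array(p)+.5)/5.4-.5+[130,190]
o=[("side",(x,y,.1138),u(p)) for x,y,p in((.07,.035,(247,281)),(.07,-.035,(320,201)),(-.07,.035,(563,335)),(-.07,-.035,(621,251)))]
for x0 in ([.5,.25,.07],[.5,.25,.07,0]):
    v,r=fit(C,o,x0,raw=True)
    p=v[:2]+.035*np.array([np.cos(v[2]),np.sin(v[2])]); d=np.array([.5455,.26])-p
    c,s=np.cos(.074),np.sin(.074); print(v,r,"pocket",p,"remaining tool x,y mm",1e3*np.array([d@[c,s],d@[s,-c]]))
```

```text
[0.49607614 0.25540828 0.07234044] [-0.7 -0.2 -0.1 -0.2  0.2  0.3  0.6 -0.2] pocket [0.5309846  0.25793798] remaining tool x,y mm [14.62812861 -0.98321382]
[ 0.5031661   0.24278218  0.07864655 -0.00878889] [-0.1 -0.   0.1  0.1  0.   0.1 -0.  -0.2] pocket [0.53805792 0.24553197] remaining tool x,y mm [  8.49137425 -13.87822114]
```

Request:
step_arm(
  plan=[
    [-1,[2,0,0],[0,0,0]],
    [-1,[3,0,0],[0,0,0]],
    [-1,[4,-0.5,0],[0,0,0]],
    [-1,[3,0,0],[0,0,0]],
    [-1,[2,0,0],[0,0,0]],
    [-1,[1,0,0],[0,0,0]],
    [-1,[0,0,0],[0,0,0]],
    [-1,[0,0,0],[0,0,0]],
    [-1,[0,0,0],[0,0,0]],
    [-1,[0,0,0],[0,0,0]],
  ],
)

```text
time_s: 15.05
ee_pos: [0.4827, 0.2558, 0.1328]
ee_rot: [[0.997, 0.074, 0.0], [0.074, -0.997, -0.0], [0.0, 0.0, -1.0]]
ft_force: [0.3, -0.4, -3.8]
gripper_width: 0.0096
grip_force: 33.1
```

Run:
```python
from h import *
import cv2
C=cams()
b=cv2.resize(C["side"]["frame"][210:290,150:250],None,fx=4,fy=4,interpolation=cv2.INTER_CUBIC)
a=cv2.resize(C["top"]["frame"][110:190,120:220],None,fx=4,fy=4,interpolation=cv2.INTER_CUBIC)
cv2.imwrite("pics/g5.png",np.hstack([b,a]))
s=manip.state();print(s["time_s"],s["ee_pos"],s["ft_force"],s["gripper_width"])
t=s["ee_pos"];R=s["ee_rot"]
# expected tray corners from the tool pose
T=[t+R@[x+.028,-y,.028-.009] for x in(.07,-.07) for y in(.035,-.035)]
for n in C: print(n,np.round((proj(C[n],T)-([150,210] if n=="side" else [120,110])+.5)*4-.5))
```

```text
15.15 [0.48276847 0.25576231 0.13282766] [ 0.01581785  1.04080078 -2.76768069] 0.009529282739508541
top [[ 69. 183.]
 [176. 172.]
 [ 82. 398.]
 [191. 387.]]
side [[ 75. 124.]
 [133.  65.]
 [311. 166.]
 [357. 102.]]
```

View pics/g5.png

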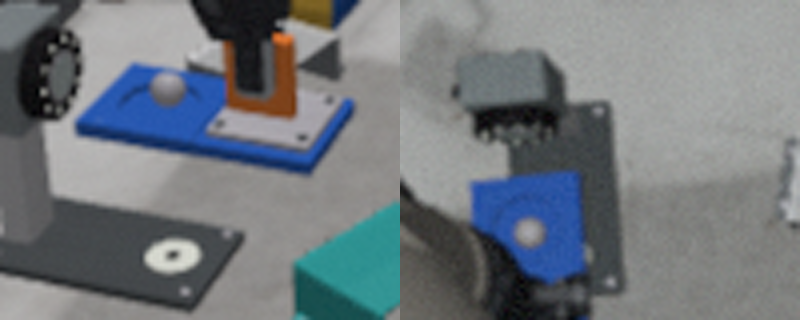

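Side and top views agree with the predicted corners to about 1 raw pixel (top (72,182) and (180,172); side (78,122) and (133,65)). The tray is level and centred, and the ball is in its pocket, so I'll hand it in.

```bash
python3 -c "
from station import manip
print(manip.sign_off())"
```

```text
the job is handed in; nothing more can be done
None
```

The job is handed in, but the sign-off returned no verdict. In the last check the tray was held level at rest in front of the inspection camera, its pocket within about 3 mm of the focus point, the ball in its pocket, and about 15 s of the 48 s used.

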